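# Hold open the vise guard gate

### The job

Open the guard gate in front of the bench vise so that a student can reach the clamped circuit board. Squeeze the two tabs of the catch nearer the hinge fully together first, then those of the catch nearer the gate's free edge, and swing the gate out by its upright handle, past its detent, until it is wide open (at least three quarters of a right angle, 80 degrees being a good aim). A spring pulls the gate back, so finish while still holding it wide open, and leave the loose parts on the bench where they are.

Things in the scene. Friction and masses are not known exactly. Their poses are not given: they have to be found in the camera images.
- guard: Fixed aluminium guard bay round the vise. Origin on the bench (z = 0) below the middle of its front; +y towards the hinge, -x out of the gate side. A header bar (x 16 to 68, y -125 to 125, top z 135 mm) carries both catches. The closed gate lies at x = 0, y -40 to 100 mm. Vise and board behind (x 80 to 215 mm) reach z 148 mm; base plate 370 x 260 x 10 mm.
- catch_hinge_mid (a point): Midway between the unsqueezed tabs of the catch nearer the hinge, z 155 mm; fixed to the guard. Two upright steel plates side by side along the guard's y, 8 mm thick (y), 22 mm wide (x), z 135 to 173 mm; outer faces 42 mm apart, 28 mm when squeezed. The -y tab is fixed, the +y tab slides 14 mm to it (5 N) and stays. Its bolt hooks in front of a gate pin (guard x -16 to 4, z 136 to 152 mm).
- catch_free_mid (a point): The same point and the same sizes for the equal catch nearer the gate's free edge, z 155 mm, 100 mm to the guard's -y of the other; its +y tab too is the one that slides, to -y.
- catch_hinge (a joint): Travel of the sliding tab of the hinge-side catch: 0 latched, 0.014 m fully squeezed; the gate is free of it beyond about 0.009. As only the +y tab moves, the middle between the tabs shifts to -y by half the travel (7 mm when fully squeezed): centre the fingers there.
- catch_free (a joint): Travel of the sliding tab of the free-edge catch: 0 latched, 0.014 m fully squeezed; the middle between its tabs too is then 7 mm farther to -y.
- gate (a joint): Gate angle in rad: 0 closed, growing as it swings out to the guard's -x, clockwise from above; stop at 1.65. A spring ball under it is the detent, met near 0.65 and passed by 0.95 (about 7 N at the handle). A closing spring pulls at the handle with 0.5 N closed to 3 N wide open; let go wide open, it swings shut.
- gate_hinge (a point): On the gate's upright hinge axis, 135 mm above the bench (the gate's top is at 134 mm, pins on it up to 152 mm).
- gate_handle (a point): Centre of the top end of the gate's handle, z 160 mm: an upright round steel post, 14 mm diameter, free from z 95 to 160 mm, on a bracket 55 mm out in front of the gate (guard -x when closed) and 120 mm from the hinge along the gate. It moves with the gate.
- enclosure_half: Loose black plastic enclosure half, open box 100 x 65 x 28 mm; origin at the centre of its underside. To be left alone.
- spacer_rod: Loose steel hex spacer rod lying on the bench, 15 x 90 mm along its x; origin on the bench below its middle. To be left alone.
- terminal_block: Loose terminal block with tin-plated clamps, 24 x 70 x 22 mm; origin at the centre of its underside. To be left alone.

How it is judged:
By the outcome, as a careful person would: the job done as asked, in the order asked, and still so for the second after the job is handed in, while the arm keeps its last pose, push and grip.
It also fails if it takes over 53 s, if anything falls off the work surface, if the arm or the gripper's body presses on something with over 40 N, if the wrist force passes 120 N, or if a joint passes its speed limit or range.

### The arm

A 6-joint arm with a two-finger parallel gripper is mounted at the origin on the work surface. World frame = base frame: x ahead of the robot, y to its left, z up, the work surface at z = 0. Lengths are in m, angles in degrees, forces in N, time in s.
With the tool pointing down it reaches from about 0.35 to 0.925 m from the base axis. Payload 6.4 kg.
Tool frame: the origin (TCP) lies midway between the tips of the shut fingers; the grasp point (between the pads) lies 19 mm behind it; z points along the fingers, y is the line along which they close (so a half turn about z gives the same grasp; the last joint's range is limited). The gripper opens to 94 mm and grips with 3 to 60 N. Pads are 16 mm wide; open, the fingers measure 119 mm over their backs; the gripper's body (75 mm by 177 mm) begins 78 mm behind the grasp point.
Start: joints at [-73.459, 14.043, 89.255, -0, 76.702, -9.975], TCP at [0.29, -0.582, 0.205] pointing down, gripper open.
Joint ranges: [-179.41, 179.41], [-58.25, 129.5], [7.25, 145.43], [-54.29, 234.29], [11.92, 165.04], [-157.13, 157.13]. Speed limits (degrees/s): [147.25, 147.25, 180, 180, 180, 180].

### API

Orientations are given as [roll, pitch, yaw] about the fixed x, y, z axes, in that order (R = Rz(yaw) Ry(pitch) Rx(roll)).
In Python, from plant import robot gives the robot as it stands.
- The arm moves only by the shell command python3 -m crank 'ROWS' [FORCE]. ROWS is JSON, one flat list of numbers, 7 for each row, row after row: the finger opening in m, from 0 to 0.094, then the shift along the tool's x, y, z in m, then the turn, a rotation vector about the tool's x, y, z in rad. A call has 1 to 12 rows; each row shifts and turns the commanded pose from where the row before left it, along the tool's axes as they then stand; what a row does not reach is not made up. A row lasts 1/12 s, in which the tool goes at most 41.7 mm and 7.16 degrees, less where a joint would pass 70% of its speed; a pose out of reach is approached as far as the arm can. A call is refused whole if a number of a shift passes 0.0417 or a number of a turn 0.125, either way. A call with a gripper value outside its range is refused whole. The fingers move at their own pace and stop on an object; FORCE is the grip in N (left out, the last holds). Time passes only in rows, so rows that do not move let the fingers close. It gives the time, the measured TCP pose, the force, the opening and the grip force at its end, in the units of the state.
- robot.get_state(): the state, without advancing time (a new reading comes with each control period).
- robot.snapshot(name): name is "scene" or "top" or "wrist"; returns a dict with "pixels" (420x560x3 uint8, blue, green, red), "K" (3x3 intrinsics, pixels), "rvec" (rotation vector, rad) and "tvec" (3), from world to camera coordinates, as OpenCV has them. Camera axes: x right, y down, z forward; pixel columns grow to the right and rows downward; lengths in m; the calibration is good to about 2 mm. The wrist camera is an equidistant fisheye: a pixel r from the principal point sees the ray r / f radians off the axis. A picture is of the moment at which its call begins. There is no depth.
- robot.job_done(): hands the job in; it is judged then, once.
The state is a dict: "time_s": time; "q": joint angles; "joint_velocities": joint speeds; "joint_efforts": joint torques, N m; "tcp_pos": TCP position; "tool_rot": TCP orientation; "force": force on the tool from outside, world axes, zero at the start; "torque": the same for the moment, N m; "gripper_width": finger opening in m; "gripper_force": force on a finger pad.
Only numpy, scipy, OpenCV 4.12 (cv2) and the standard library are available. Lean on these libraries where they do the work, as an engineer would, in place of code of your own. Each camera call takes 0.05 s, during which the arm holds its last target. There are 200 camera calls.

## Working session

There is one attempt and no reset: what is moved stays moved. The work goes in short steps, Python scripts to look and compute and a shell command to move; the robot and the scene stay as the last step left them, time stands still between calls to the robot, and variables do not carry over. Pictures are saved under pics/ and viewed, at most 10 in all, crops included, and the job is handed in when it is done.

```bash
mkdir -p pics; ls; python3 - <<'E'
from plant import robot
import cv2, pickle
d={}
for n in("scene","top"):
    s=robot.snapshot(n); d[n]=s; cv2.imwrite(f"pics/{n}0.png",s["pixels"])
    print(n,s["K"],s["rvec"],s["tvec"])
pickle.dump(d,open("snap0.pkl","wb"))
print(robot.get_state())
E
```

```text
pics
scene [[455.44429169   0.         278.23805676]
 [  0.         455.44429169 211.09060084]
 [  0.           0.           1.        ]] [ 2.13156277  1.68772675 -0.44398408] [-0.11346265 -0.43047077  1.28099688]
top [[503.87841073   0.         282.67296323]
 [  0.         503.87841073 203.34566068]
 [  0.           0.           1.        ]] [ 2.13157075 -2.1805657   0.10648394] [0.00501129 0.58411288 1.10788075]
{'time_s': 0.1, 'q': array([-7.34587996e+01,  1.40814999e+01,  8.93177395e+01, -4.08739855e-03,
        7.66991722e+01, -9.97413173e+00]), 'joint_velocities': array([ 0.0079146 , -0.05924126, -0.05151742, -0.02367807, -0.03504078,
       -0.03062684]), 'joint_efforts': array([-5.09433848e-04, -4.16914737e+01, -3.15525806e+01,  6.86003594e-02,
        3.09904735e-02, -5.79042990e-05]), 'tcp_pos': array([ 0.29002797, -0.58110967,  0.20444186]), 'tool_rot': array([-1.79902387e+02, -1.31291965e-02,  2.65162648e+01]), 'force': array([-0.15615054, -0.261275  ,  0.21533736]), 'torque': array([-0.01696581, -0.02562814, -0.05328083]), 'gripper_force': 0.0, 'gripper_width': 0.09388443928759149}
```

View pics/scene0.png

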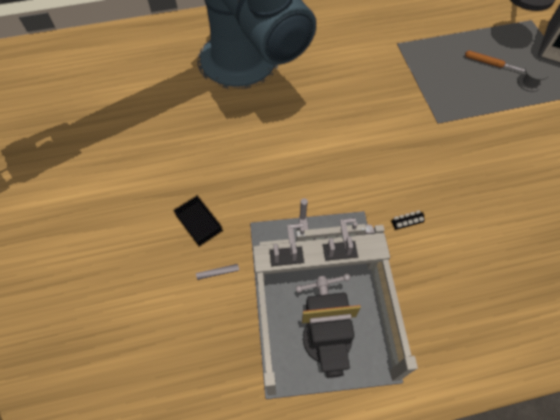

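View pics/top0.png

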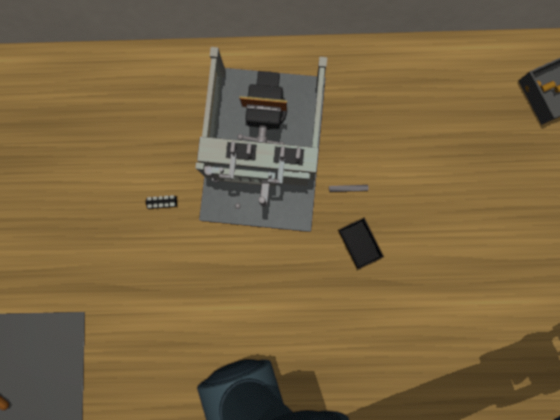

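The guard is at about (200–325, 50–230) px in the top view and (250–410, 210–390) px in the scene view. Its gate side faces the robot and the hinge is on world +y. Both catches sit on the header and the handle post is near top (265,190). I'll enlarge these areas.

```bash
python3 - <<'E'
import cv2,pickle,numpy as np
d=pickle.load(open("snap0.pkl","rb"))
a=d["top"]["pixels"][125:225,190:330]; b=d["scene"]["pixels"][190:290,245:400]
a=cv2.resize(a,None,fx=5.2,fy=5.2,interpolation=cv2.INTER_CUBIC);b=cv2.resize(b,None,fx=5,fy=5,interpolation=cv2.INTER_CUBIC)
def grid(im,x0,y0,f):
    for u in range(0,200,10):
        cv2.line(im,(int(u*f),0),(int(u*f),6),(0,0,255),1);cv2.putText(im,str(x0+u),(int(u*f),16),0,.35,(0,0,255))
        cv2.line(im,(0,int(u*f)),(6,int(u*f)),(0,0,255),1);cv2.putText(im,str(y0+u),(8,int(u*f)+4),0,.35,(0,0,255))
grid(a,190,125,5.2);grid(b,245,190,5)
cv2.imwrite("pics/ta.png",a);cv2.imwrite("pics/sb.png",b)
E
```

```text
(no output)
```

View pics/ta.png

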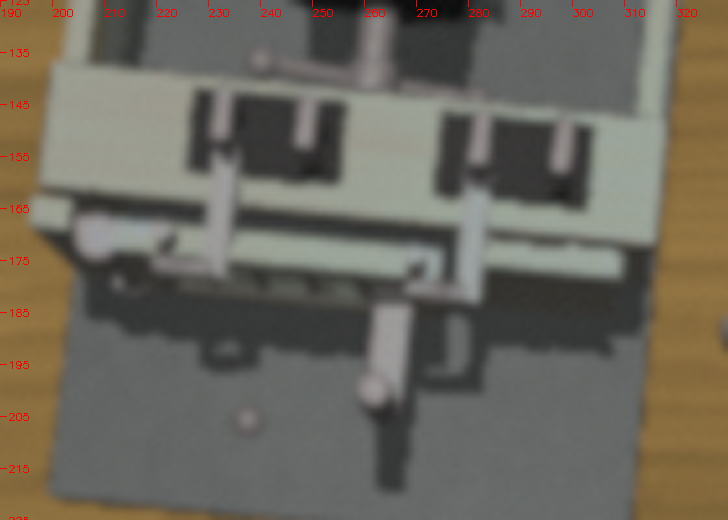

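View pics/sb.png

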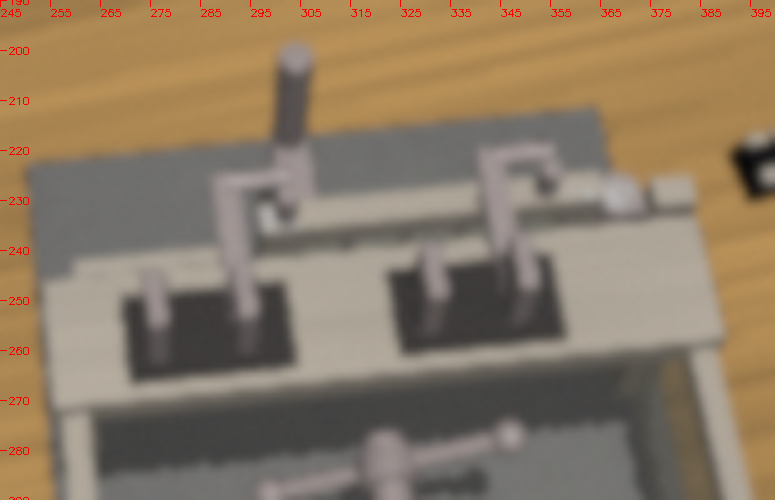

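```bash
cat > h.py <<'E'
import cv2,pickle,numpy as np
def ray(s,p):
    R=cv2.Rodrigues(np.array(s["rvec"]))[0];t=np.array(s["tvec"]).ravel()
    v=cv2.undistortPoints(np.array([[p]],float),np.array(s["K"]),None)[0,0]
    return -R.T@t, R.T@np.array([v[0],v[1],1])
def onz(s,p,z):
    c,d=ray(s,p); return c+d*(z-c[2])/d[2]
def tri(sa,pa,sb,pb):
    c,d=ray(sa,pa);e,f=ray(sb,pb)
    A=np.stack([d,-f],1);k=np.linalg.lstsq(A,e-c,rcond=None)[0]
    P=c+d*k[0];Q=e+f*k[1];return (P+Q)/2,np.linalg.norm(P-Q)
E
python3 - <<'E'
from h import *
np.set_printoptions(precision=4,suppress=True)
D=pickle.load(open("snap0.pkl","rb"));T,S=D["top"],D["scene"]
print("cams",ray(T,(0,0))[0],ray(S,(0,0))[0])
tc=[(199.6,137.5),(318.5,148),(316,172),(197.3,160.6)] # back+y, back-y, front-y, front+y
sc=[(389.4,258.4),(256.4,272),(254,246.4),(384,234)]
G=np.array([[.068,.125],[.068,-.125],[.016,-.125],[.016,.125]])
for s,cs in((T,tc),(S,sc)):
    W=np.array([onz(s,p,.135)[:2] for p in cs])
    a,b=G-G.mean(0),W-W.mean(0)
    th=np.arctan2((a[:,0]*b[:,1]-a[:,1]*b[:,0]).sum(),(a*b).sum())
    R=np.array([[np.cos(th),-np.sin(th)],[np.sin(th),np.cos(th)]])
    o=W.mean(0)-R@G.mean(0)
    print(W.tolist(),"yaw",np.degrees(th),"org",o,"res",((W-o)@R-G)*1e3)
    tabs={"h+":((232.7,147.1),),"h-":((248.7,148.7),),"f+":((282.7,152),),"f-":((298.3,153),)}
    if s is T:
        for k,v in tabs.items():
            w=onz(T,v[0],.173);print(k,w,"guard",R.T@(w[:2]-o)*1e3)
    for nm,p,z in(("handle",(261.5,200) if s is T else (304,201.6),.16),("hingepost",(208,170.3) if s is T else (369,228.5),.15)):
        w=onz(s,p,z);print(nm,w,R.T@(w[:2]-o)*1e3)
print(tri(T,(261.5,200),S,(304,201.6)))
for a,b in zip(tc,sc): print(tri(T,a,S,b))
E
```

```text
cams [ 0.4549 -0.0234  1.1667] [ 0.9963 -0.1072  0.9138]
[[0.7155520572976066, 0.16156201767031558], [0.6867858920860057, -0.08682843182554963], [0.6362275378347926, -0.08013892103773602], [0.6664226478642963, 0.16652925652901643]] yaw -6.786988715356417 org [0.6345 0.0452] res [[-1.3032  0.0762]
 [-0.5134  0.0268]
 [ 0.492   0.6945]
 [ 1.3246 -0.7975]]
h+ [0.6845 0.088  0.173 ] guard [44.5348 48.3509]
h- [0.6804 0.0558 0.173 ] guard [44.2672 15.8907]
f+ [ 0.6719 -0.0125  0.173 ] guard [ 43.9036 -52.8781]
f- [ 0.6691 -0.0437  0.173 ] guard [ 44.7828 -84.2485]
handle [0.5774 0.0325 0.16  ] [-55.2309 -19.3827]
hingepost [0.6426 0.1418 0.15  ] [-3.4356 96.8473]
[[0.7217659885335783, 0.15973843620893835], [0.6913555984592573, -0.08418753806001852], [0.6404068991653573, -0.07813788209958028], [0.6721532323277994, 0.16683964995634593]] yaw -7.253845508990009 org [0.6398 0.0464] res [[-0.9619 -2.1803]
 [-0.3295  2.0062]
 [ 0.3657  1.5744]
 [ 0.9257 -1.4003]]
handle [0.5821 0.0328 0.16  ] [-55.4428 -20.7187]
hingepost [0.6611 0.1382 0.15  ] [ 9.5681 93.7504]
(array([0.5783, 0.0335, 0.1533]), np.float64(0.0011820071407722796))
(array([0.7181, 0.1633, 0.1247]), np.float64(0.00013603748371221385))
(array([ 0.6885, -0.0856,  0.1284]), np.float64(0.0032789647249691356))
(array([ 0.6375, -0.0792,  0.129 ]), np.float64(0.0025823529793554015))
(array([0.6684, 0.169 , 0.1264]), np.float64(0.0017477518207424645))
```

Averaging the two views puts the guard origin at (0.637, 0.0458) with a yaw of −7°. The sizes check out: the handle is at guard (−55,−20), the tabs at x≈43, and the catch middles at y≈+32 and −68. I'm moving to hover over the hinge catch.

```bash
python3 -m crank '[0.094,0.032,-0.02,-0.004,0,0,0, 0.094,0.032,-0.02,-0.004,0,0,0, 0.094,0.032,-0.02,-0.004,0,0,0, 0.094,0.032,-0.02,-0.004,0,0,0, 0.094,0.032,-0.02,-0.004,0,0,0, 0.094,0.032,-0.02,-0.004,0,0,0, 0.094,0.032,-0.02,-0.004,0,0,0, 0.094,0.032,-0.02,-0.004,0,0,0, 0.094,0.032,-0.02,-0.004,0,0,0, 0.094,0.032,-0.02,-0.004,0,0,0]' 20
python3 -m crank '[0.094,0.032,-0.02,0,0,0,0, 0.094,0.032,-0.02,0,0,0,0, 0.094,0.032,-0.02,0,0,0,0, 0.094,0.032,-0.02,0,0,0,0, 0.094,0.032,-0.02,0,0,0,0, 0.094,0.032,-0.02,0,0,0,0, 0.094,0.032,-0.02,0,0,0,0, 0.094,0.032,-0.02,0,0,0,0, 0.094,0.032,-0.02,0,0,0,0, 0.094,0.032,-0.02,0,0,0,0]'
python3 -m crank '[0.094,0,0,0,0,0,-0.122, 0.094,0,0,0,0,0,-0.122, 0.094,0,0,0,0,0,-0.122, 0.094,0,0,0,0,0,-0.122, 0.094,0,0,0,0,0,-0.122, 0.094,0,0,0,0,0,-0.122, 0.094,0,0,0,0,0,-0.122, 0.094,0,0,0,0,0,-0.122, 0.094,0,0,0,0,0,-0.122, 0.094,0,0,0,0,0,-0.122, 0.094,0,0,0,0,0,-0.122]'
python3 -m crank '[0.094,0,0,0,0,0,-0.122, 0.094,0,0,0,0,0,-0.122, 0.094,0,0,0,0,0,-0.122, 0.094,0,0,0,0,0,-0.122, 0.094,0,0,0,0,0,-0.122, 0.094,0,0,0,0,0,-0.122, 0.094,0,0,0,0,0,-0.122, 0.094,0,0,0,0,0,-0.122, 0.094,0,0,0,0,0,-0.122, 0.094,0,0,0,0,0,-0.122, 0.094,0,0,0,0,0,0]'
python3 - <<'E'
from plant import robot
import cv2,pickle
s=robot.snapshot("wrist");pickle.dump(s,open("w1.pkl","wb"));cv2.imwrite("pics/w1.png",s["pixels"]);print(s["K"],s["rvec"],s["tvec"])
E
```

```text
time_s: 0.93
tcp_pos: [0.4877, -0.2579, 0.2453]
tool_rot: [-180.0, 0.0, 26.5]
force: [1.1, -0.5, -0.2]
gripper_width: 0.0938
gripper_force: 0.0
time_s: 1.77
tcp_pos: [0.6847, 0.0639, 0.2448]
tool_rot: [-180.0, 0.1, 26.5]
force: [0.5, -0.7, -0.4]
gripper_width: 0.0942
gripper_force: 0.0
time_s: 2.68
tcp_pos: [0.684, 0.0621, 0.2447]
tool_rot: [-179.9, -0.0, 103.8]
force: [-0.5, -0.2, -0.8]
gripper_width: 0.094
gripper_force: 0.0
time_s: 3.6
tcp_pos: [0.684, 0.062, 0.2448]
tool_rot: [-180.0, -0.1, 173.4]
force: [-0.3, -0.1, 0.9]
gripper_width: 0.0941
gripper_force: 0.0
[[325.1922621    0.         278.80007944]
 [  0.         325.1922621  209.97427364]
 [  0.           0.           1.        ]] [-2.19847111 -1.96289363 -0.2444198 ] [-0.13970068 -0.68539344  0.2629126 ]
```

View pics/w1.png

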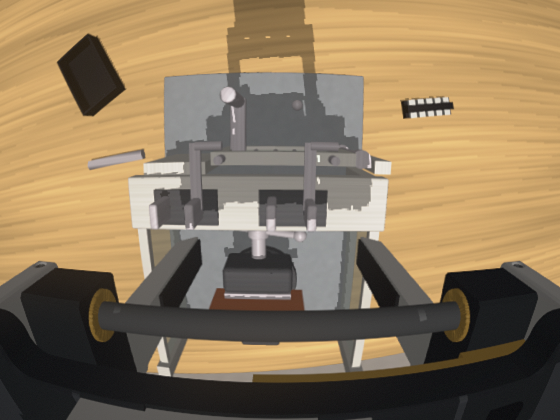

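The wrist view shows the fingers straddling the vise side. The header spans (130–387, 178–228) px. Tabs are near (154,215) and (190,215) on the free side, and (271,215) and (311,215) on the hinge side. The handle top is at (228,95). I'll enlarge the tabs to measure them.

```bash
python3 - <<'E'
import cv2,pickle
s=pickle.load(open("w1.pkl","rb"));a=cv2.resize(s["pixels"][170:240,125:395],None,fx=2.9,fy=2.9*2,interpolation=cv2.INTER_CUBIC)
for u in range(0,270,10): cv2.putText(a,str(125+u),(int(u*2.9),10 ),0,.3,(0,0,255));cv2.line(a,(int(u*2.9),12),(int(u*2.9),17),(0,0,255))
for u in range(0,70,5): cv2.putText(a,str(170+u),(0,int(u*5.8)+3),0,.3,(0,0,255))
cv2.imwrite("pics/w1c.png",a)
E
```

```text
(no output)
```

View pics/w1c.png

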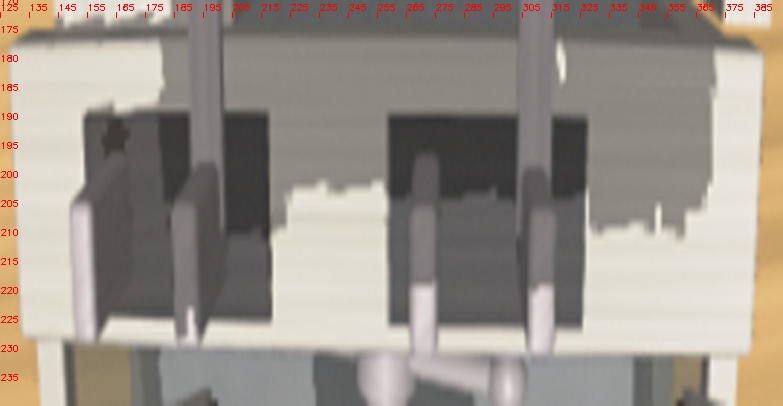

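```bash
cat >> h.py <<'E'
def fonz(s,p,z):
    K=np.array(s["K"]);R=cv2.Rodrigues(np.array(s["rvec"]))[0];t=np.array(s["tvec"]).ravel()
    v=cv2.fisheye.undistortPoints(np.array([[p]],float),K,np.zeros(4))[0,0]
    c=-R.T@t;d=R.T@np.array([v[0],v[1],1]);return c+d*(z-c[2])/d[2]
E
python3 - <<'E'
from h import *
np.set_printoptions(precision=4,suppress=True)
s=pickle.load(open("w1.pkl","rb"))
R=cv2.Rodrigues(np.array([0,0,np.radians(-7)]))[0][:2,:2];o=np.array([.637,.0458])
for n,p,z in [("f-",(154.1,217.2),.173),("f+",(189.1,217.2),.173),("h-",(270.9,218),.173),("h+",(311.6,218),.173),("handle",(228.5,95),.16),("hb-",(133,227.5),.135),("hb+",(384,230),.135)]:
    w=fonz(s,p,z);print(n,w,"guard",R.T@(w[:2]-o)*1e3)
print("tcp guard",R.T@(np.array([.684,.062])-o)*1e3)
E
```

```text
f- [ 0.6692 -0.0407  0.173 ] guard [ 42.4572 -81.9249]
f+ [ 0.6725 -0.0097  0.173 ] guard [ 42.0202 -50.7105]
h- [0.6806 0.0569 0.173 ] guard [41.9213 16.3586]
h+ [0.6843 0.0893 0.173 ] guard [41.6485 48.9094]
handle [0.5789 0.0342 0.16  ] guard [-56.2142 -18.5808]
hb- [ 0.6858 -0.0833  0.135 ] guard [  64.1579 -122.1966]
hb+ [0.7155 0.1613 0.135 ] guard [ 63.8377 124.1894]
tcp guard [44.6754 21.8071]
```

The three views agree: the hinge catch middle is at guard (42, 32.5) and the free one at (42, −66.5 to −67.5), with a yaw of about −6.6°. I'm centring at y 25.5, descending and squeezing.

```bash
python3 -m crank '[0.094,0.002,0.0035,0,0,0,0, 0.094,0,0,0.03,0,0,0, 0.094,0,0,0.03,0,0,0, 0.094,0,0,0.02,0,0,0, 0.094,0,0,0.01,0,0,0, 0.094,0,0,0.008,0,0,0, 0.094,0,0,0,0,0,0]' 20
python3 -m crank '[0.06,0,0,0,0,0,0, 0.06,0,0,0,0,0,0, 0.06,0,0,0,0,0,0, 0.06,0,0,0,0,0,0, 0.05,0,0,0,0,0,0, 0.04,0,0,0,0,0,0, 0.04,0,0,0,0,0,0, 0.035,0,0,0,0,0,0,0.035,0,0,0,0,0,0, 0.035,0,0,0,0,0,0]'
python3 -m crank '[0.02,0,0,0,0,0,0, 0.02,0,0,0,0,0,0, 0.02,0,0,0,0,0,0, 0.02,0,0,0,0,0,0, 0.02,0,0,0,0,0,0, 0.02,0,0,0,0,0,0]'
```

```text
time_s: 4.23
tcp_pos: [0.6821, 0.0659, 0.1461]
tool_rot: [-180.0, -0.1, 173.3]
force: [0.1, -1.0, 0.4]
gripper_width: 0.0941
gripper_force: 0.0
time_s: 5.07
tcp_pos: [0.683, 0.0673, 0.1477]
tool_rot: [179.8, 0.0, 173.3]
force: [1.2, 4.4, 0.8]
gripper_width: 0.0356
gripper_force: 2.5
time_s: 5.57
tcp_pos: [0.6828, 0.0655, 0.1477]
tool_rot: [-180.0, 0.0, 173.3]
force: [-0.4, -0.3, 1.2]
gripper_width: 0.028
gripper_force: 20.0
```

The width reads 28.0 mm at 20 N with no side force, so the hinge catch is fully squeezed. Next I release, lift, shift 100 mm and squeeze the free-edge catch.

```bash
python3 -m crank '[0.094,0,0,0,0,0,0, 0.094,0,0,0,0,0,0, 0.094,0,0,0,0,0,0, 0.094,0,0,-0.02,0,0,0, 0.094,0,0,-0.03,0,0,0, 0.094,0,0,-0.025,0,0,0, 0.094,0,-0.03,0,0,0,0, 0.094,0,-0.03,0,0,0,0, 0.094,0,-0.03,0,0,0,0, 0.094,0,-0.01,0,0,0,0, 0.094,0,0,0,0,0,0]' 20
python3 -m crank '[0.094,0,0,0.03,0,0,0, 0.094,0,0,0.02,0,0,0, 0.094,0,0,0.015,0,0,0, 0.094,0,0,0.01,0,0,0, 0.094,0,0,0,0,0,0]'
```

```text
time_s: 6.48
tcp_pos: [0.6708, -0.0358, 0.2222]
tool_rot: [-180.0, -0.0, 173.1]
force: [0.5, 0.4, 0.0]
gripper_width: 0.0933
gripper_force: 0.0
time_s: 6.9
tcp_pos: [0.6696, -0.0323, 0.1445]
tool_rot: [180.0, -0.3, 173.4]
force: [-0.9, 0.5, 0.1]
gripper_width: 0.0939
gripper_force: 0.0
```

```bash
python3 -m crank '[0.06,0,0,0,0,0,0, 0.06,0,0,0,0,0,0, 0.06,0,0,0,0,0,0, 0.06,0,0,0,0,0,0, 0.05,0,0,0,0,0,0, 0.04,0,0,0,0,0,0, 0.04,0,0,0,0,0,0, 0.035,0,0,0,0,0,0,0.035,0,0,0,0,0,0, 0.035,0,0,0,0,0,0]'
python3 -m crank '[0.02,0,0,0,0,0,0, 0.02,0,0,0,0,0,0, 0.02,0,0,0,0,0,0, 0.02,0,0,0,0,0,0, 0.02,0,0,0,0,0,0, 0.02,0,0,0,0,0,0]'
```

```text
time_s: 7.73
tcp_pos: [0.6714, -0.0321, 0.1478]
tool_rot: [179.8, 0.0, 173.3]
force: [0.8, 4.9, 1.5]
gripper_width: 0.0354
gripper_force: 2.5
time_s: 8.23
tcp_pos: [0.6711, -0.0338, 0.1477]
tool_rot: [-180.0, 0.0, 173.3]
force: [0.8, -0.1, 2.5]
gripper_width: 0.0274
gripper_force: 20.0
```

The free catch is squeezed too (27.4 mm at 20 N). On to the handle at (0.5785, 0.0335).

```bash
python3 -m crank '[0.094,0,0,0,0,0,0, 0.094,0,0,0,0,0,0, 0.094,0,0,0,0,0,0, 0.094,0,0,-0.02,0,0,0, 0.094,0,0,-0.03,0,0,0, 0.094,0,0,-0.03,0,0,0, 0.094,0.025,0.014,0,0,0,0, 0.094,0.025,0.014,0,0,0,0, 0.094,0.025,0.014,0,0,0,0, 0.094,0.025,0.014,0,0,0,0, 0.094,0,0,0,0,0,0, 0.094,0,0,0,0,0,0]' 20
python3 - <<'E'
from plant import robot
import cv2,pickle
s=robot.snapshot("wrist");pickle.dump(s,open("w2.pkl","wb"));cv2.imwrite("pics/w2.png",s["pixels"])
E
```

```text
time_s: 9.23
tcp_pos: [0.5777, 0.0343, 0.2275]
tool_rot: [-180.0, 0.0, 173.4]
force: [-0.6, -0.4, 0.6]
gripper_width: 0.0938
gripper_force: 0.0
```

View pics/w2.png

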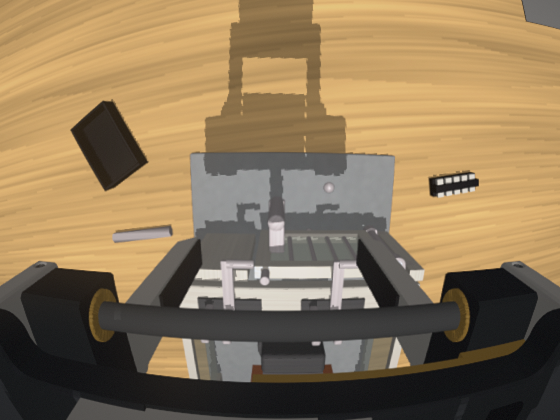

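The handle post is centred between the fingers, its top near (276,240). The bolts at (240,264) and (347,264) have moved away from the pins at (265,281) and (400,263). I'll check the post top by projection.

```bash
python3 - <<'E'
from h import *
s=pickle.load(open("w2.pkl","rb"))
print(cv2.fisheye.projectPoints(np.array([[[.5785,.0335,.16]],[[.5785,.0335,.095]]]),np.array(s["rvec"]).reshape(3,1),np.array(s["tvec"]).reshape(3,1),np.array(s["K"]),np.zeros(4))[0])
print(s["pixels"][210:252:2,276].mean(1).astype(int),s["pixels"][240,262:292].mean(1).astype(int))
E
```

```text
[[[276.78032006 223.86626376]]

 [[277.17295043 204.80420702]]]
[ 89  89  92 126 124 124 181 224 211 206 202 221 221 219 218 218 217 217
 138 123 122] [ 97  97  97  97  97  95  98 159 204 215 215 217 217 215 218 221 222 219
 216 219 214 182 138 126 124 107  93  91  90  95]
```

The prediction (277,224) matches the post's cap, so I'm descending and gripping.

```bash
python3 -m crank '[0.094,0,0,0.03,0,0,0, 0.094,0,0,0.03,0,0,0, 0.094,0,0,0.03,0,0,0, 0.094,0,0,0.02,0,0,0, 0.05,0,0,0,0,0,0, 0.05,0,0,0,0,0,0, 0.03,0,0,0,0,0,0, 0.0,0,0,0,0,0,0, 0.0,0,0,0,0,0,0, 0.0,0,0,0,0,0,0, 0.0,0,0,0,0,0,0, 0.0,0,0,0,0,0,0]' 15
python3 -m crank '[0.0,0,0,0,0,0,0, 0.0,0,0,0,0,0,0, 0.0,0,0,0,0,0,0, 0.0,0,0,0,0,0,0]' 50
```

```text
time_s: 10.28
tcp_pos: [0.5785, 0.0337, 0.118]
tool_rot: [-180.0, 0.0, 173.3]
force: [0.1, 0.2, 0.5]
gripper_width: 0.0436
gripper_force: 0.0
time_s: 10.62
tcp_pos: [0.5782, 0.0337, 0.1174]
tool_rot: [-180.0, -0.0, 173.3]
force: [-0.6, -0.5, -0.5]
gripper_width: 0.0175
gripper_force: 0.0
```

```bash
python3 -m crank '[0.0,0,0,0,0,0,0, 0.0,0,0,0,0,0,0, 0.0,0,0,0,0,0,0]' 50
python3 -m crank '[0.0,0.0083,0.0041,0,0,0,0.07, 0.0,0.0083,0.0041,0,0,0,0.07, 0.0,0,0,0,0,0,0]'
```

```text
time_s: 10.87
tcp_pos: [0.5777, 0.0323, 0.1174]
tool_rot: [-179.8, -0.1, 173.3]
force: [-2.9, -4.7, 1.4]
gripper_width: 0.0131
gripper_force: 50.0
time_s: 11.12
tcp_pos: [0.5619, 0.0439, 0.1174]
tool_rot: [-179.9, -0.1, 165.3]
force: [-2.8, -5.3, 1.8]
gripper_width: 0.0138
gripper_force: 50.0
```

It is moving freely with the post in the grip (13.8 mm). I'll carry on through the detent.

```bash
python3 -m crank '[0.0,0.0083,0.0041,0,0,0,0.07, 0.0,0.0083,0.0041,0,0,0,0.07, 0.0,0.0083,0.0041,0,0,0,0.07, 0.0,0.0083,0.0041,0,0,0,0.07, 0.0,0.0083,0.0041,0,0,0,0.07, 0.0,0.0083,0.0041,0,0,0,0.07, 0.0,0.0083,0.0041,0,0,0,0.07, 0.0,0,0,0,0,0,0]'
python3 -m crank '[0.0,0.0083,0.0041,0,0,0,0.07, 0.0,0.0083,0.0041,0,0,0,0.07, 0.0,0.0083,0.0041,0,0,0,0.07, 0.0,0.0083,0.0041,0,0,0,0.07, 0.0,0.0083,0.0041,0,0,0,0.07, 0.0,0,0,0,0,0,0]'
```

```text
time_s: 11.78
tcp_pos: [0.5249, 0.0964, 0.1174]
tool_rot: [179.9, 0.0, 137.3]
force: [3.1, 0.0, -3.9]
gripper_width: 0.0134
gripper_force: 50.0
time_s: 12.28
tcp_pos: [0.5159, 0.1407, 0.1174]
tool_rot: [179.8, 0.1, 117.3]
force: [7.2, -1.6, -5.1]
gripper_width: 0.0132
gripper_force: 50.0
```

```bash
python3 -m crank '[0.0,0.0083,0.0041,0,0,0,0.07, 0.0,0.0083,0.0041,0,0,0,0.07, 0.0,0.0083,0.0041,0,0,0,0.07, 0.0,0.0083,0.0041,0,0,0,0.07, 0.0,0.0083,0.0041,0,0,0,0.07, 0.0,0.0083,0.0041,0,0,0,0.07, 0.0,0,0,0,0,0,0, 0.0,0,0,0,0,0,0, 0.0,0,0,0,0,0,0]'
python3 - <<'E'
from plant import robot
import cv2,pickle
import numpy as np
s=robot.snapshot("top");t=robot.snapshot("scene");pickle.dump((s,t),open("e.pkl","wb"))
a=cv2.resize(s["pixels"][110:250,140:340],(760,532),interpolation=cv2.INTER_CUBIC);cv2.imwrite("pics/e.png",a)
E
```

```text
time_s: 13.03
tcp_pos: [0.5253, 0.1933, 0.1174]
tool_rot: [179.8, 0.1, 93.3]
force: [7.9, -5.4, -5.3]
gripper_width: 0.0132
gripper_force: 50.0
```

View pics/e.png

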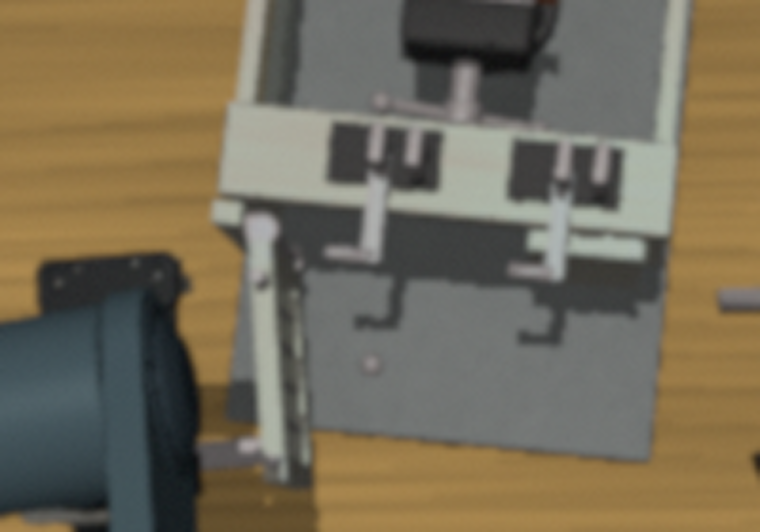

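The gate hangs open from the hinge at (262,228) to its free edge at (275,470). That is about 80° from the header line, with both catches squeezed and the post held. The bar at right, (740,300), is where it started. Handing in.

```bash
python3 -c "
from plant import robot
print(robot.job_done())"
```

```text
the job is handed in; nothing more can be done
None
```

I squeezed the hinge-side catch fully, then the free-edge catch. The gate is past its detent, held open at about 80° with a firm grip on the handle, and the job was handed in at about 13 s with no verdict returned; the arm never came near the loose parts.

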